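Put the whetstone away and click the slide lid shut

ROBOT

A 7-joint arm with a two-finger parallel gripper is mounted at the origin on a cart in front of the work surface, level with it; the furniture and walls round the work are solid. World frame = base frame: x ahead of the robot, y to its left, z up, the work surface at z = 0. Lengths are in m, angles in rad, forces in N, time in s.
With the tool pointing down it reaches from about 0.4 to 0.9 m from the base axis. Payload 5.6 kg.
Tool frame: the origin (TCP) lies midway between the tips of the shut fingers; the grasp point (between the pads) lies 19 mm behind it; z points along the fingers, y is the line along which they close (so a half turn about z gives the same grasp; the last joint's range is limited). The gripper opens to 92 mm and grips with 3 to 60 N. Pads are 20 mm wide; open, the fingers measure 128 mm over their backs; the gripper's body (75 mm by 189 mm) begins 69 mm behind the grasp point.
Start: joints at [-1.179, 0.468, -0.012, 1.603, 0.006, 1.071, -0.056], TCP at [0.274, 0.59, 0.194] pointing down, gripper open.
Joint ranges: [-2.53, 2.53], [-0.31, 2.02], [-1.57, 1.55], [0.28, 2.44], [-1.29, 4.43], [0.15, 1.84], [-2.92, 2.92]. Speed limits (rad/s): [2.57, 2.57, 3.14, 3.14, 3.14, 3.14, 3.14].

INTERFACE

Orientations are given as a 3x3 rotation matrix whose columns are the frame's x, y, z axes.
In Python, from station import env, effector, solver, viewer, workorder, search_frame, tip_of gives the robot as it stands. Calls block until the motion is done:
- env.reach(position, orientation): joint-space move of the TCP to a pose.
- env.movel(position, frame=None, rate=0.15): straight line of the TCP; frame=None keeps the orientation; rate is the mean speed in m/s.
- env.goto_joints(angles): joint-space move.
- effector.release() and effector.grasp(squeeze=None): open the fingers fully, or close them until they stop; squeeze is the grip in N (None keeps the last).
- env.pause(seconds).
- solver.inverse_kinematics(position, orientation): joint angles nearest the present ones, or None.
- env.sense(): the state.
- viewer.read_camera(name): name is "side" or "top" or "wrist"; returns (picture, depth): 420x560x3 uint8, red, green, blue; 420x560 float32, m along the optical axis (not along the pixel's ray), 0 where there is no reading.
- viewer.camera_info(name): a dict with "intrinsics" (3x3 intrinsics, pixels), "eye" and "rotation" of the camera in the world; the wrist camera has in their place "T_tool_cam" (4x4, takes a point from camera to tool coordinates, whose origin is the TCP and whose axes are the flange's). Camera axes: x right, y up, looking along -z (the intrinsics and any distortion apply to the point x, -y, -z); pixel columns grow to the right and rows downward; lengths in m; the calibration is good to about 2 mm. A picture is of the moment at which its call begins: read the wrist's pose just before it. camera_info takes no time and is no camera call.
A pose or a line that the arm cannot do raises env.PlanningError and nothing moves.
- workorder.finish_job(): hands the job in; it is judged then, once.
Trained networks look in the newest picture that a camera, given by its name, has taken for a name from the list of things; names that differ only in an ending like _2 or _b are one class to them, and where a whole thing is asked for, a point or a joint stands for the part that bears it (a point fixed in the world has none). Each returns a list of dicts, best first, with "score" (0 to 1); they miss things now and then, are a little off and sometimes report something else, mostly with a low value. They report only what shows in the picture. A call takes as long as a camera call. They do not tell look-alikes from the thing itself.
- search_frame(camera, name): "at" ([x, y, z] in m, in world coordinates, good to about 4 mm: the middle of the surface that is visible of it).
- tip_of(camera, name): "at" ([x, y, z] in m, in world coordinates, good to about 4 mm: a listed point, or the origin of a listed thing).
The state is a dict: "t": time; "joint_positions": joint angles; "joint_velocities": joint speeds; "tau": joint torques, N m; "ee_pos": TCP position; "tcp_rot": TCP orientation; "wrist_force": force on the tool from outside, world axes, zero at the start; "moment": the same for the moment, N m; "gripper_width": finger opening in m; "grasp_force": force on a finger pad.
Only numpy, scipy, OpenCV 4.12 (cv2) and the standard library are available. Lean on these libraries where they do the work, as an engineer would, in place of code of your own. Each camera call takes 0.05 s, during which the arm holds its last target. There are 200 camera calls.

TASK

Lay the loose whetstone into the open well of its grey storage box, then slide the box's aluminium lid along its rails over the well until it is fully home and its springy tab has clicked past the ledge. Leave the other things on the bench where they are.

Things in the scene. Friction and masses are not known exactly. Their poses are not given: they have to be found in the camera images.
- stone_box: Grey box fixed to the worktop, 304 x 124 x 36.5 mm. Origin: on the worktop, mid-width, under the rear edge of its well. x runs along its length, the way the lid slides shut; z up. It reaches from x = -154 to 150 mm: a deck (lid parked over it) up to x = 0, the open well from 0 to 119, the ledge beyond. Rails on both sides: lips at z = 33.5 to 36.5 mm, 100 mm free between them.
- well_floor (a point): Middle of the well's floor, at x = 59.5, y = 0, z = 5 mm of stone_box. The well is 119 mm long (x) and 96 mm wide, its side walls 28 mm and its end walls 20 mm above the worktop.
- ledge (a point): Top of the aluminium ledge at the box's front end, at its back face: x = 136, y = 0, z = 27 mm of stone_box. The ledge is 36 mm wide, with a 25 degree ramp on the side of the well. Stops for the lid's front edge stand on both sides of it at x = 126 mm.
- home (a point): Where the lid's origin is when fully home against the stops: x = 63, y = 0, z = 28 mm of stone_box. Latched, the lid has 2.5 mm of play (x = 60.5 to 63).
- lid: Loose aluminium slide lid, 126 (x) x 110 x 4 mm, 0.18 kg, captive in the rails (1.5 mm play), parked over the deck. Origin: centre of its underside; x as the box's, to the edge with the tab. It slides freely until the tab meets the ramp at about x = 45 mm of stone_box; from there to the click at 60.5 it needs about 5 to 12 N; at 63 it meets the stops.
- lid_grip (a point): Middle of the top of the black grip rib on the lid, 24 mm above the lid's origin, 52 mm above the worktop. The rib is 12 mm thick along x, 50 mm long along y and stands 20 mm above the lid's plate: pinch it across x.
- lid_tab (a joint): Springy black plastic tab, 24 mm wide, hinged in the lid's front edge and reaching 17 mm out beyond it; rad, 0 = lying level (at rest), grows as its tip is lifted, about 0.08 while the hook rides over the ledge; it springs back to 0 once past it.
- tab_hook (a point): Centre of the round hook (5 mm thick) under the tab's tip, 78 mm ahead of the lid's origin and 2 mm below it. Latched, it lies beyond the ledge.
- whetstone: Loose two-layer grey and brown whetstone, 28 mm wide (x), 100 mm long (y), 14 mm high, 0.16 kg, lying flat on the worktop right of the box. Origin: centre of its underside. It goes into the well lengthwise (its y along the box's x, either way round).
- mug: Bystander: a white mug, 95 mm high, back left of the box. Origin at its underside's middle.
- dop_rack: Bystander: a round black rack full of small steel dops, 65 mm wide, 33 mm high, back right. Origin at its underside's middle.
Mind the look-alikes: they are no part of the job. There is more than one size of the lid; the job needs the larger.

How it is judged:
On the way, in this order (a step that is already met when the one before it is completed fails the run):
1. the whetstone lies in the well (x of whetstone in the frame of stone_box between 0.048 and 0.071 m and y of whetstone in the frame of stone_box between -0.036 and 0.036 m and z of whetstone in the frame of stone_box between 0 and 0.022 m), for 0.2 s.
2. the lid is slid home and its tab has dropped behind the ledge (x of lid in the frame of stone_box above 0.0595 m and value of joint lid_tab below 0.03 rad and z of tab_hook in the frame of stone_box below 0.028 m), for 0.2 s.
At the end, for the whole second after the job is handed in: The whetstone rests in the well (origin at box x 48 to 71 mm, y within 36 mm, z below 22 mm). The lid rests fully home: origin beyond box x = 59.5 mm, tab under 0.03 rad, hook centre below box z = 28 mm, so behind the ledge (all of step 1 and all of step 2 and linear speed of each of whetstone, lid below 0.02 m/s); the robot touches nothing.
It fails at once if the mug is pushed more than 30 mm from its place or tipped over (distance of mug from where it was at the start of the episode above 0.03 m or angle between mug's own z axis and vertical above 0.5 rad).
It fails at once if the dop_rack is pushed more than 30 mm from its place (distance of dop_rack from where it was at the start of the episode above 0.03 m).
It also fails if it takes over 48 s, if anything falls off the work surface, if the arm or the gripper's body presses on something with over 40 N, if the wrist force passes 120 N, or if a joint passes its speed limit or range.

## Working session

There is one attempt and no reset: what is moved stays moved. The work goes in short steps, each a Python script; the robot and the scene stay as the last script left them, time stands still between calls to the robot, and variables do not carry over. Pictures are saved under pics/ and viewed, at most 10 in all, crops included, and the job is handed in when it is done.

```bash
ls; mkdir -p pics
python3 - <<'E'
from station import env,viewer,search_frame,tip_of
import cv2,numpy as np
for c in ["top","side"]:
    p,d=viewer.read_camera(c); cv2.imwrite(f"pics/{c}0.png",p[:,:,::-1]); np.save(f"pics/{c}0d.npy",d)
    i=viewer.camera_info(c); K=np.array(i["intrinsics"]);R=np.array(i["rotation"]);e=np.array(i["eye"])
    print(c,{k:v for k,v in i.items() if k not in("intrinsics","rotation")},K.round(1).tolist(),R.round(3).tolist())
    def px(w):
        q=R.T@(np.array(w)-e); q=q*[1,-1,-1]; u=K@q; return (u[:2]/u[2]).round().tolist()
    for f,ns in ((search_frame,["stone_box","lid","whetstone","mug","dop_rack"]),(tip_of,["stone_box","well_floor","ledge","home","lid","lid_grip","tab_hook","whetstone"])):
        for n in ns:
            print(f.__name__,n,[(np.round(r["at"],3).tolist(),round(r["score"],2),px(r["at"])) for r in f(c,n)][:4])
print(env.sense()["t"])
E
```

```text
pics
top {'eye': array([0.37654953, 0.04028682, 1.24260132])} [[496.8, 0.0, 279.9], [0.0, 496.8, 196.1], [0.0, 0.0, 1.0]] [[-0.027, 0.988, -0.155], [-1.0, -0.026, 0.009], [0.005, 0.155, 0.988]]
call stone_box [([0.55, 0.053, 0.018], 0.59, [270.0, 204.0])]
call lid [([0.528, 0.18, 0.032], 0.81, [219.0, 213.0]), ([0.489, -0.158, 0.009], 0.78, [356.0, 226.0]), ([0.555, 0.055, 0.02], 0.38, [269.0, 202.0])]
call whetstone [([0.545, -0.321, 0.011], 0.93, [420.0, 202.0])]
call mug [([0.648, 0.382, 0.046], 0.59, [135.0, 166.0])]
call dop_rack [([0.67, -0.194, 0.014], 0.81, [367.0, 154.0])]
call stone_box [([0.54, 0.1, -0.002], 0.58, [252.0, 209.0])]
call well_floor [([0.553, 0.042, 0.006], 0.83, [275.0, 203.0])]
call ledge [([0.565, -0.032, 0.028], 0.77, [304.0, 196.0])]
call home [([0.554, 0.041, 0.029], 0.89, [275.0, 201.0])]
call lid [([0.528, 0.183, 0.027], 0.92, [218.0, 213.0]), ([0.487, -0.16, 0.002], 0.82, [356.0, 227.0])]
call lid_grip [([0.53, 0.176, 0.048], 0.98, [220.0, 211.0]), ([0.486, -0.161, 0.014], 0.95, [357.0, 227.0]), ([0.539, 0.102, 0.029], 0.36, [250.0, 208.0])]
call tab
[... 735 characters left out ...]
0.042, 0.006], 0.47, [285.0, 230.0])]
call well_floor [([0.555, 0.043, 0.003], 0.59, [285.0, 230.0]), ([0.639, 0.38, -0.001], 0.3, [290.0, 184.0])]
call ledge [([0.563, -0.034, 0.026], 0.72, [293.0, 236.0]), ([0.55, 0.041, 0.003], 0.66, [284.0, 230.0])]
call home [([0.551, 0.038, 0.024], 0.93, [284.0, 225.0])]
call lid [([0.487, -0.158, 0.001], 0.69, [275.0, 270.0])]
call lid_grip [([0.529, 0.18, 0.052], 0.96, [269.0, 197.0]), ([0.483, -0.164, 0.016], 0.83, [273.0, 266.0])]
call tab_hook [([0.538, 0.101, 0.03], 0.65, [276.0, 214.0]), ([0.498, -0.222, 0.008], 0.43, [283.0, 280.0])]
call whetstone [([0.543, -0.326, -0.002], 0.8, [309.0, 306.0]), ([0.637, 0.381, 0.0], 0.49, [290.0, 184.0])]
1.4
```

Run:
```python
import cv2
p=cv2.imread("pics/top0.png"); cv2.imwrite("pics/top_crop.png",cv2.resize(p[110:310,100:500],None,fx=2,fy=2,interpolation=cv2.INTER_CUBIC))
```

```text
(no output)
```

View pics/top_crop.png

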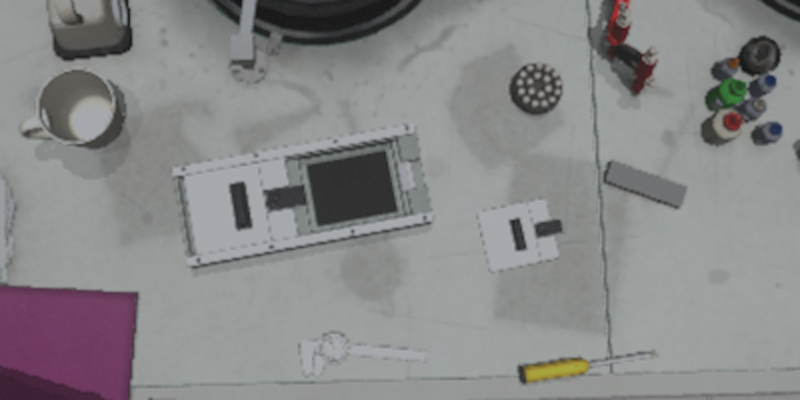

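View pics/side0.png

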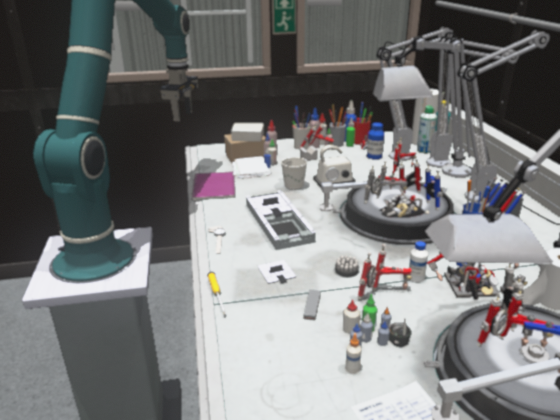

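Top view, full-image pixels. There are two lid candidates. One is large and sits in the box at (220,212); the other is small, loose on the bench at (357,227), and a decoy. I take the large one, because it is captive in the rails of the only box, whose well is at (275,203). The only stone-like thing is the grey bar at (421,202). I'll measure its yaw, then check it close up with the wrist camera.

```bash
cat > h.py <<'E'
from station import env,effector,solver,viewer,workorder,search_frame,tip_of
import numpy as np,cv2
def cam(name):
    i=viewer.camera_info(name); K=np.array(i["intrinsics"])
    if name!="wrist": return K,np.array(i["rotation"]),np.array(i["eye"])
    s=env.sense(); T=np.array(i["T_tool_cam"]); R=np.array(s["tcp_rot"])
    return K,R@T[:3,:3],np.array(s["ee_pos"])+R@T[:3,3]
def ray(c,uv,z):
    "pixels -> world on the plane of height z"
    K,R,e=c; uv=np.atleast_2d(uv).astype(float)
    d=(np.linalg.inv(K)@np.c_[uv,np.ones(len(uv))].T).T*[1,-1,-1]@R.T
    return e+d*((z-e[2])/d[:,2])[:,None]
def px(c,w):
    K,R,e=c; q=(np.atleast_2d(w)-e)@R*[1,-1,-1]; u=q@K.T; return u[:,:2]/u[:,2:]
def down(a):
    "tool down, closing axis y at world yaw a"
    y=np.array([np.cos(a),np.sin(a),0]); z=np.array([0,0,-1.]); return np.c_[np.cross(y,z),y,z]
def rect(pts):
    "long-axis yaw, centre, sizes of min-area rectangle of xy points, in mm"
    r=cv2.minAreaRect((pts[:,:2]*1000).astype(np.float32)); b=cv2.boxPoints(r)
    e=[b[1]-b[0],b[2]-b[1]]; e.sort(key=np.linalg.norm)
    return np.arctan2(e[1][1],e[1][0]),np.array(r[0])/1000,[np.linalg.norm(v) for v in e]
def drk(a,b): return (a-b+np.pi/2)%np.pi-np.pi/2
E
python3 - <<'E'
from h import *
p=cv2.imread("pics/top0.png"); d=np.load("pics/top0d.npy"); c=cam("top")
g=cv2.cvtColor(p,cv2.COLOR_BGR2GRAY)[180:225,395:450]
t,m=cv2.threshold(g,0,255,cv2.THRESH_BINARY_INV+cv2.THRESH_OTSU)
n,l,s,_=cv2.connectedComponentsWithStats(m); k=1+s[1:,4].argmax()
v,u=np.nonzero(l==k); w=ray(c,np.c_[u+395,v+180],0.014); print("stone",t,rect(w))
# height map obstacles near stone and box
K,R,e=c; U,V=np.meshgrid(np.arange(560),np.arange(420))
q=np.dstack([(U-K[0,2])/K[0,0]*d,-(V-K[1,2])/K[1,1]*d,-d]); W=q@R.T+e; ok=d>0
for nm,(x0,x1,y0,y1) in dict(stone=(.43,.68,-.42,-.24),box=(.42,.66,-.1,.3)).items():
    s=ok&(W[...,0]>x0)&(W[...,0]<x1)&(W[...,1]>y0)&(W[...,1]<y1)&(W[...,2]>.055); print(nm,s.sum(),W[s][::max(1,s.sum()//8)].round(3).tolist())
Tw=viewer.camera_info("wrist"); print(np.array(Tw["T_tool_cam"]).round(3).tolist(),np.array(Tw["intrinsics"]).round(1).tolist())
print(np.array(env.sense()["tcp_rot"]).round(2).tolist())
E
```

```text
stone 130.0 (np.float32(-0.00020394468), array([ 0.54641028, -0.32213092]), [np.float32(108.578125), np.float32(111.32959)])
stone 183 [[0.679, -0.311, 0.11], [0.674, -0.314, 0.098], [0.677, -0.31, 0.062], [0.669, -0.319, 0.072], [0.665, -0.32, 0.057], [0.651, -0.419, 0.073], [0.623, -0.416, 0.055], [0.61, -0.417, 0.081], [0.603, -0.415, 0.065]]
box 6 [[0.547, 0.178, 0.058], [0.537, 0.176, 0.057], [0.535, 0.179, 0.055], [0.52, 0.172, 0.055], [0.511, 0.177, 0.055], [0.511, 0.172, 0.055]]
[[-0.0, 0.965, 0.263, 0.074], [1.0, 0.0, 0.001, -0.001], [0.001, 0.263, -0.965, -0.191], [0.0, 0.0, 0.0, 1.0]] [[361.1, 0.0, 274.0], [0.0, 361.1, 205.6], [0.0, 0.0, 1.0]]
[[-0.91, 0.42, 0.0], [0.42, 0.91, 0.0], [-0.0, 0.0, -1.0]]
```

Run:
```python
from h import *
def look(nm,pos,a,crop=None):
    env.reach(pos,down(a)); env.pause(.15)
    c=cam("wrist"); p,d=viewer.read_camera("wrist"); cv2.imwrite(f"pics/{nm}.png",p[:,:,::-1]); np.savez(f"pics/{nm}.npz",K=c[0],R=c[1],e=c[2],d=d)
    for n in ["stone_box","well_floor","ledge","home","lid","lid_grip","tab_hook"] if nm=="wbox" else ["whetstone"]:
        print(n,[(np.round(r["at"],4).tolist(),round(r["score"],2)) for r in tip_of("wrist",n)][:3])
    print(env.sense()["t"],env.sense()["joint_positions"])
look("wbox",[.54,.10,.22],np.radians(10))
look("wstone",[.546,-.322+.045,.16],np.radians(-19))
```

```text
stone_box [([0.5399, 0.1037, -0.0013], 0.73)]
well_floor [([0.5536, 0.0417, 0.0047], 0.84), ([0.5292, 0.1779, 0.0525], 0.26)]
ledge [([0.5649, -0.0352, 0.0256], 0.82)]
home [([0.5464, 0.0388, 0.0291], 0.97)]
lid [([0.5312, 0.1775, 0.0293], 0.79), ([0.4862, -0.1675, 0.0031], 0.64)]
lid_grip [([0.5338, 0.177, 0.0518], 0.92), ([0.4894, -0.1649, 0.0204], 0.62)]
tab_hook [([0.541, 0.1013, 0.0255], 0.82), ([0.4969, -0.2147, 0.0001], 0.54)]
3.9583 [-0.62239177  0.27781744  0.45740655  1.84973784 -0.14043157  1.04570097
  0.06499068]
whetstone [([0.5517, -0.328, 0.0002], 0.81)]
5.6333 [-0.09257425  0.50191198  0.68422734  1.76622931 -0.36914301  1.00505686
  0.40293618]
```

View pics/wbox.png

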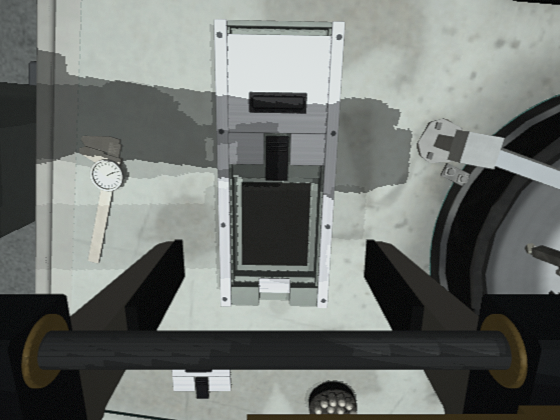

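View pics/wstone.png

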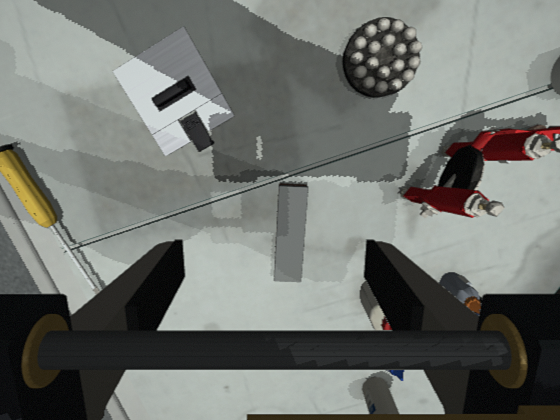

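The wbox picture shows the box upright: rails' top corners are near (217,22), (345,22), (327,304) and (221,304), and the rib is at (278,102). The wstone picture shows the stone with corners near (281,186), (307,186), (303,282) and (275,281), and the small decoy lid at (173,93). Next I'll fit poses to these edges.

```bash
cat > fit.py <<'E'
from h import *
from scipy.optimize import least_squares
def load(n): f=np.load(f"pics/{n}.npz"); return (f["K"],f["R"],f["e"]),cv2.imread(f"pics/{n}.png")
def world(p,q): # p=(x,y,yaw) , q Nx3 local
    c,s=np.cos(p[2]),np.sin(p[2]); return q@np.array([[c,-s,0],[s,c,0],[0,0,1]]).T+[p[0],p[1],0]
def over(im,c,p,polys):
    for q in polys: cv2.polylines(im,[np.round(px(c,world(p,np.array(q,float)/1000))*16).astype(int)],True,(0,0,255),1,cv2.LINE_AA,4)
E
python3 - <<'E'
from fit import *
c,im=load("wbox")
obj=np.array([[-154,-62,36.5],[-154,62,36.5],[150,62,36.5],[150,-62,36.5]])/1000
# image: left side = +? decide by projection of nominal
p0=np.array([.5399,.1037,np.radians(-80)]); print(px(c,world(p0,obj)).round(1).tolist())
pix=np.array([[217,21],[345,22],[327,305.5],[221,304.5]])
if px(c,world(p0,obj))[0,0]>px(c,world(p0,obj))[1,0]: pix=pix[[1,0,3,2]]
r=least_squares(lambda p:(px(c,world(p,obj))-pix).ravel(),p0); print("box",r.x,np.degrees(r.x[2]),r.fun.round(1))
P=r.x
net=lambda w:world([0,0,-P[2]],np.array([w])-[P[0],P[1],0])[0]
for n,w in dict(org=[.5399,.1037,0],well=[.5536,.0417,.005],ledge=[.5649,-.0352,.0256],lid=[.5312,.1775,.029],grip=[.5338,.177,.052],hook=[.541,.1013,.0255]).items(): print(n,(net(w)*1000).round(1))
a=[np.array([[x0,-h,z],[x0,h,z],[x1,h,z],[x1,-h,z]]) for x0,x1,h,z in ((-154,150,62,36.5),(0,119,48,24),(-84,-72,25,52))]
big=cv2.resize(im[0:330,170:400],None,fx=1,fy=1)
over(im,c,P,a); i1=cv2.resize(im[0:320,190:370],None,fx=1.85,fy=1.85,interpolation=cv2.INTER_CUBIC)
c2,im2=load("wstone")
s=np.array([[281.5,186],[307.5,186.5],[303.5,282],[275,281]]); w=ray(c2,s,.014); print((w*1000).round(1).tolist(),[np.linalg.norm(w[i]-w[i-1]).round(4) for i in range(4)])
so=np.array([[-14,50,14],[14,50,14],[14,-50,14],[-14,-50,14]])/1000
r=least_squares(lambda p:(px(c2,world(p,so))-s).ravel(),[.546,-.322,np.radians(-19)]); print("stone",r.x,np.degrees(r.x[2]),r.fun.round(1))
over(im2,c2,r.x,[so*1000]); i2=cv2.resize(im2[150:310,220:380],None,fx=2.5,fy=2.5,interpolation=cv2.INTER_CUBIC)
o=np.zeros((592,800,3),np.uint8); o[:592,:333]=i1; o[:400,340:740]=i2; cv2.imwrite("pics/ov.png",o)
E
```

```text
[[209.4, 14.2], [341.5, 14.4], [328.1, 303.6], [221.3, 303.4]]
box [ 0.5430114   0.09924351 -1.41455626] -81.04810361722053 [-2.  -2.3  1.5 -0.5  0.5  2.7  0.   1.8]
org [-4.9 -2.4  0. ]
well [58.5  1.5  5. ]
ledge [136.2   0.7  25.6]
lid [-79.1   0.5  29. ]
grip [-78.2   3.   52. ]
hook [-2.3 -1.7 25.5]
[[553.9, -277.7, 14.0], [577.3, -286.2, 14.0], [543.3, -380.5, 14.0], [516.0, -369.9, 14.0]] [np.float64(0.0998), np.float64(0.0248), np.float64(0.1002), np.float64(0.0293)]
stone [ 0.54761205 -0.32858029 -0.36745833] -21.053811518597907 [-1.7 -0.3  1.6  0.3 -0.6 -0.   0.7  0. ]
```

View pics/ov.png

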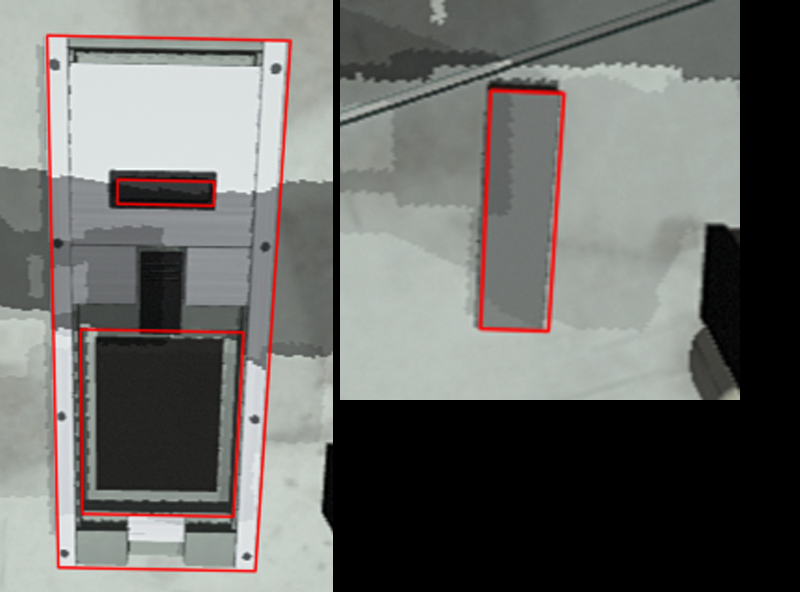

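```bash
cat >> fit.py <<'E'
B=np.array([.5425,.0998,np.radians(-80.8)])
S=np.array([.548,-.3275,np.radians(-20.8)])
bx=lambda x,y,z: world(B,np.array([[x,y,z]])/1000)[0]
E
python3 - <<'E'
from fit import *
up=lambda p,z: [p[0],p[1],z]
s=S.copy(); a=s[2]
env.movel(up(s,.10),down(a),.25); env.movel(up(s,.007),None,.12)
effector.grasp(25); st=env.sense(); print("grasp",st["gripper_width"],st["grasp_force"],st["t"],st["wrist_force"])
env.movel(up(s,.12),None,.2); st=env.sense(); print("lift",st["gripper_width"],st["grasp_force"],st["wrist_force"])
ab=B[2]+np.pi/2; q=bx(59.5,0,120); env.reach(q,down(ab)); print(env.sense()["t"],env.sense()["gripper_width"])
env.movel(bx(59.5,0,50),None,.15)
p,d=viewer.read_camera("side"); cv2.imwrite("pics/side1.png",cv2.resize(p[150:290,200:370,::-1],None,fx=4,fy=4,interpolation=cv2.INTER_CUBIC))
st=env.sense(); print(st["ee_pos"],st["t"],st["gripper_width"])
E
```

```text
grasp 0.0006182268356839622 0.0 8.375 [-0.25478753 -0.76983582 -0.92986358]
lift 0.00020454179799341368 0.0 [-0.23018852 -0.28577432 -0.34458747]
10.4667 0.00034152858185533845
[0.55287288 0.04049813 0.05079924] 11.1333 0.00038880516184252163
```

View pics/side1.png

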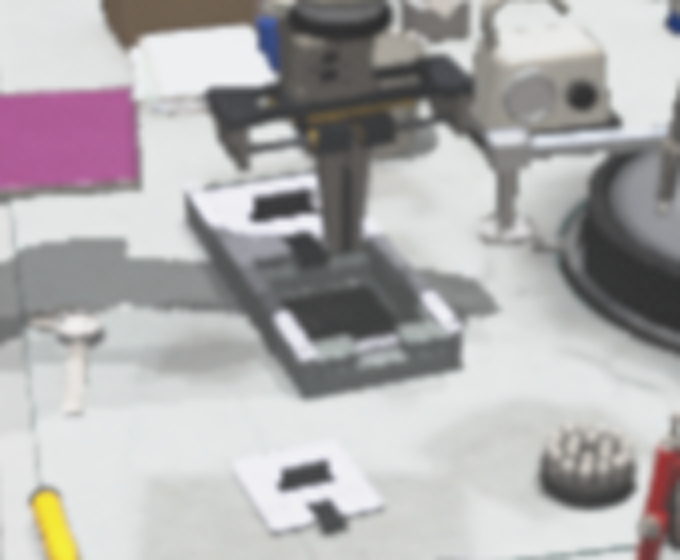

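The gripper closed on nothing. Side crop: the fingers at (345,245) are shut and empty above the well. I'll go back and look at the stone again.

Run:
```python
from fit import *
env.movel(bx(59.5,0,150),None,.3); effector.release()
env.reach([.548,-.28,.14],down(S[2])); env.pause(.15)
c=cam("wrist"); p,d=viewer.read_camera("wrist"); cv2.imwrite("pics/ws2.png",p[:,:,::-1]); np.savez("pics/ws2.npz",K=c[0],R=c[1],e=c[2],d=d)
print([(np.round(r["at"],4).tolist(),round(r["score"],2)) for r in tip_of("wrist","whetstone")][:3],env.sense()["t"])
im=cv2.imread("pics/ws2.png"); over(im,c,S,[[[-14,-50,14],[-14,50,14],[14,50,14],[14,-50,14]]]); cv2.imwrite("pics/ws2o.png",cv2.resize(im[120:340,160:420],None,fx=2.6,fy=2.6,interpolation=cv2.INTER_CUBIC))
# heights from depth along the stone's middle
K,R,e=c; 
for l in ([0,-30,14],[0,0,14],[0,30,14],[40,0,0],[-40,0,0],[60,0,0],[0,80,0]):
    w=world(S,np.array([l])/1000); u=px(c,w)[0].round().astype(int); D=np.median(d[u[1]-1:u[1]+2,u[0]-1:u[0]+2]); 
    q=np.linalg.inv(K)@[u[0],u[1],1]*D*[1,-1,-1]; print(l,(e+R@q).round(4))
```

```text
[([0.5489, -0.3272, 0.0015], 0.74)] 14.4583
[0, -30, 14] [ 0.5374 -0.3552  0.0145]
[0, 0, 14] [ 0.5475 -0.3275  0.0147]
[0, 30, 14] [ 0.5586 -0.2996  0.0146]
[40, 0, 0] [ 5.853e-01 -3.420e-01  4.000e-04]
[-40, 0, 0] [ 5.112e-01 -3.130e-01  3.000e-04]
[60, 0, 0] [ 6.043e-01 -3.490e-01  6.000e-04]
[0, 80, 0] [ 5.762e-01 -2.528e-01  3.000e-04]
```

View pics/ws2o.png

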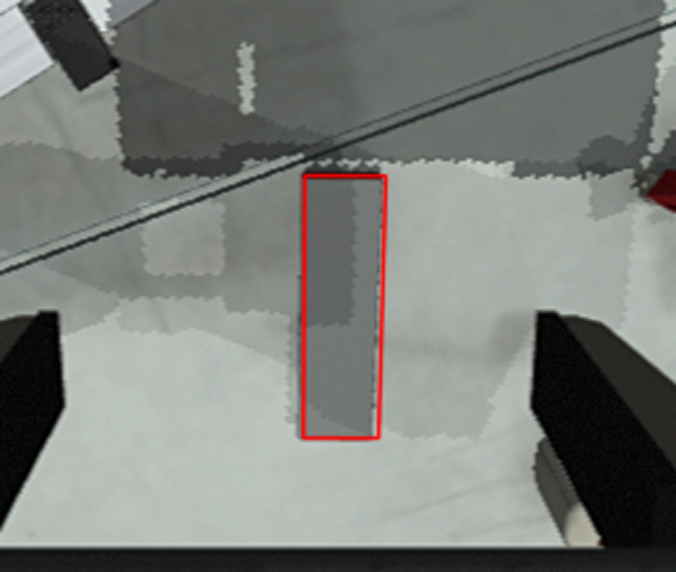

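Run:
```python
from fit import *
up=lambda p,z: [p[0],p[1],z]
env.movel(up(S,.08),None,.2); env.movel(up(S,.0015),None,.1)
st=env.sense(); print(st["ee_pos"],st["wrist_force"],st["gripper_width"])
effector.grasp(30); st=env.sense(); print("grasp",st["gripper_width"],st["grasp_force"],st["t"],st["wrist_force"])
if st["gripper_width"]>.02:
    env.movel(up(S,.12),None,.15); st=env.sense(); print("lift",st["gripper_width"],st["grasp_force"],st["wrist_force"],st["t"])
```

```text
[ 0.5482638  -0.32798449  0.00190099] [-0.42258369 -0.30540436 -0.10196565] 0.09186218099918042
grasp 0.0003255721710734251 0.0 17.275 [ 0.27411437  0.35803572 -1.42348043]
```

Run:
```python
from fit import *
p,d=viewer.read_camera("side"); 
c=cam("wrist"); w,dw=viewer.read_camera("wrist"); st=env.sense(); print(st["ee_pos"],st["gripper_width"],st["t"])
a=cv2.resize(p[235:335,240:360,::-1],(480,400),interpolation=cv2.INTER_CUBIC); b=cv2.resize(w[60:400,130:430,::-1],(310,400))
im=np.zeros((400,800,3),np.uint8); im[:,:480]=a; im[:,485:795]=b; cv2.imwrite("pics/miss.png",im)
print([(np.round(r["at"],4).tolist(),round(r["score"],2)) for r in tip_of("side","whetstone")][:3])
```

```text
[ 0.54799168 -0.32751393  0.00150673] 0.0004702016430852465 17.375
[([0.5452, -0.3298, -0.0007], 0.52)]
```

View pics/miss.png

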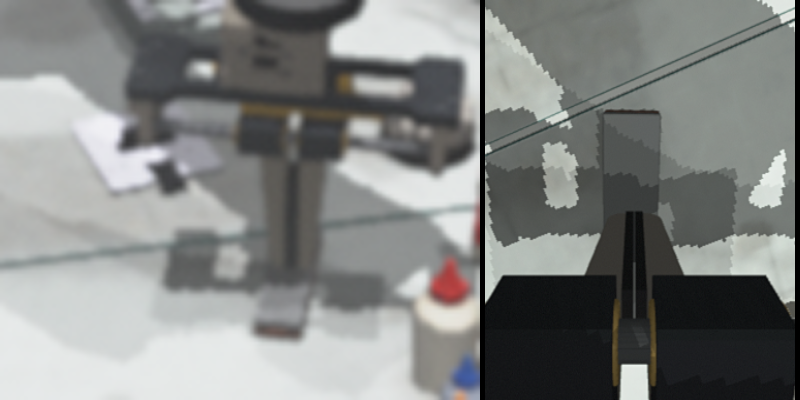

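The fingers closed above the stone (right half, tips at about (635,212)), although the TCP reads 1.5 mm. I'll measure the true tip position in the wrist depth image.

Run:
```python
from fit import *
c=cam("wrist"); w,d=viewer.read_camera("wrist"); st=env.sense(); R=np.array(st["tcp_rot"]); t=np.array(st["ee_pos"]); print(R.round(4).tolist())
for L in (0,10,20,30): print(L,px(c,[t-R[:,2]*L/1000]).round(1))
K,Rc,e=c
for v in range(222,262,3):
    row=[]
    for u in (268,272,280):
        q=e+Rc@(np.linalg.inv(K)@[u,v,1]*d[v,u]*[1,-1,-1]); row.append((R.T@(q-t)*1000).round(1).tolist())
    print(v,row)
S2=env.sense(); print(S2["wrist_force"])
```

```text
[[0.3551, 0.9348, -0.0], [0.9348, -0.3551, 0.0], [0.0, -0.0, -1.0]]
0 [[273.5 240.5]]
10 [[273.5 247.2]]
20 [[273.5 254.5]]
30 [[273.5 262.7]]
222 [[14.7, -2.9, -11.5], [15.0, -0.8, -12.5], [15.3, 3.4, -13.5]]
225 [[13.3, -2.9, -12.2], [13.2, -0.8, -12.0], [13.3, 3.4, -12.3]]
228 [[11.9, -2.9, -13.1], [12.2, -0.8, -13.9], [12.1, 3.4, -13.7]]
231 [[10.7, -2.8, -14.2], [10.5, -0.8, -13.6], [10.4, 3.4, -13.5]]
234 [[8.7, -2.9, -13.3], [8.3, -0.8, -12.3], [8.5, 3.4, -12.9]]
237 [[7.2, -2.9, -13.6], [6.9, -0.8, -13.0], [6.8, 3.4, -12.7]]
240 [[8.4, -2.7, -21.3], [9.0, -0.7, -22.8], [8.9, 3.2, -22.7]]
243 [[8.7, -2.7, -26.3], [8.9, -0.7, -26.7], [8.4, 3.2, -25.6]]
246 [[8.6, -2.6, -30.0], [8.6, -0.7, -29.8], [8.7, 3.1, -30.2]]
249 [[9.0, -2.5, -34.6], [9.0, -0.7, -34.6], [8.8, 3.0, -34.2]]
252 [[8.7, -2.5, -37.4], [9.1, -0.7, -38.5], [8.6, 3.0, -37.3]]
255 [[9.0, -2.4, -41.6], [9.0, -0.6, -41.6], [8.8, 2.9, -41.2]]
258 [[8.7, -2.4, -44.2], [8.5, -0.6, -44.0], [8.9, 2.9, -44.7]]
261 [[9.0, -2.3, -48.2], [8.9, -0.6, -48.0], [8.8, 2.8, -47.6]]
[ 0.3231586  -0.29622736 -0.34953335]
```

The real fingertips are about 19 mm above the reported TCP (the depth edge is at -19 to -21 mm), so heights need a -19 mm correction. I'll descend with that correction and watch the force.

Run:
```python
from fit import *
up=lambda p,z: [p[0],p[1],z]
effector.release()
for z in (-.006,-.012,-.014):
    env.movel(up(S,z),None,.08); st=env.sense(); print(st["ee_pos"][2],st["wrist_force"][2])
    if abs(st["wrist_force"][2])>5: break
effector.grasp(30); st=env.sense(); print("grasp",st["gripper_width"],st["grasp_force"],st["t"])
if st["gripper_width"]>.02:
    env.movel(up(S,.10),None,.2); st=env.sense(); print("lift",st["gripper_width"],st["grasp_force"],st["wrist_force"],st["t"])
```

```text
-0.006764849507214926 0.8075217019996336
-0.0125467824839791 0.5892863335422323
-0.014060560403479493 -0.1694333259698871
grasp 0.027255488711504926 29.99693065881729 20.5833
lift 0.027647845448909573 29.995435774326324 [-0.09533683 -0.01846161 -1.60023101] 21.3
```

Run:
```python
from fit import *
env.reach(bx(59.5,0,90),down(B[2]+np.pi/2)); env.movel(bx(59.5,0,19),None,.12); env.pause(.1)
st=env.sense(); print(st["ee_pos"]-bx(59.5,0,19),st["wrist_force"])
effector.release(); env.movel(bx(59.5,0,100),None,.25)
env.movel(bx(0,0,150),None,.25)
env.pause(.1); c=cam("wrist"); p,d=viewer.read_camera("wrist"); im=p[:,:,::-1].copy(); cv2.imwrite("pics/wp.png",im); np.savez("pics/wp.npz",K=c[0],R=c[1],e=c[2],d=d)
r=tip_of("wrist","whetstone")+[]; inv=lambda w:(world([0,0,-B[2]],np.array([w])-[B[0],B[1],0])[0]*1000).round(1)
print([(inv(x["at"]),round(x["score"],2)) for x in r][:3],env.sense()["t"])
for n in ("lid_grip","lid","ledge"): print(n,[(inv(x["at"]),round(x["score"],2)) for x in tip_of("wrist",n)][:2])
over(im,c,B,[[[0,-48,20],[0,48,20],[119,48,20],[119,-48,20]],[[-154,-62,36.5],[-154,62,36.5],[150,62,36.5],[150,-62,36.5]]])
cv2.imwrite("pics/wpo.png",im)
```

```text
[ 8.26149747e-04 -7.97020298e-05  8.56158137e-04] [-0.18100911 -0.28126665 -1.99469815]
[(array([61.1, -0.3,  4.5]), 0.85)] 25.6833
lid_grip [(array([254.1, -95.9,  17.5]), 0.81), (array([-80.2,   5.2,  50.2]), 0.76)]
lid [(array([248.6, -98.1,   3.3]), 0.89), (array([-80.5,   1.5,  26.9]), 0.6)]
ledge [(array([133. ,  -0.3,  27.1]), 0.79)]
```

View pics/wpo.png

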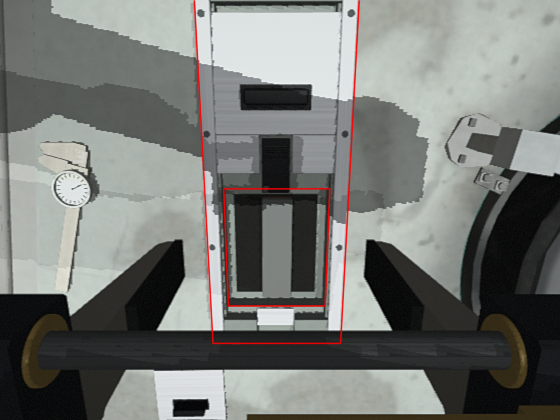

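The stone lies flat in the well, at pixel (277,242), or about (61, 0) mm in the box frame. The rib is at (276,97). Next is the lid.

Run:
```python
from fit import *
x0=-79; best=None
for a in (B[2],B[2]+np.pi):
    q=solver.inverse_kinematics(bx(x0,1,60),down(a)); print(a,None if q is None else np.round(q,2))
    if q is not None and (best is None or abs(q[6])<best[0]): best=(abs(q[6]),a)
a=best[1]; env.reach(bx(x0,1,70),down(a)); env.movel(bx(x0,1,18),None,.12)
st=env.sense(); print("at",st["ee_pos"],st["wrist_force"])
effector.grasp(25); st=env.sense(); print("grip",st["gripper_width"],st["grasp_force"],st["wrist_force"],st["t"])
ex=np.array([np.cos(B[2]),np.sin(B[2]),0])
if .008<st["gripper_width"]<.02:
    for x in (-40,35,50,58,61,63):
        env.movel(bx(x,1,18),None,.08); st=env.sense(); f=np.array(st["wrist_force"])
        print(x,((st["ee_pos"]-bx(0,0,0))@ex*1000).round(1),(f@ex).round(1),f.round(1),st["gripper_width"].round(4),round(st["t"],1))
        if np.linalg.norm(f)>35: break
```

```text
-1.4102260356114182 [-1.06  0.66  0.91  1.97 -0.69  0.86 -1.18]
1.7313666179783749 [-0.56  0.5   0.23  1.94 -0.16  0.72  1.49]
at [0.53119101 0.17749052 0.01813977] [ 0.863139    0.48661906 -0.3584505 ]
grip 0.011652373203378096 24.99999761581421 [ 0.10932619  0.893248   -0.73452866] 28.8583Traceback (most recent call last):
  File "<stdin>", line 13, in <module>
AttributeError: 'float' object has no attribute 'round'
```

Run:
```python
from fit import *
ex=np.array([np.cos(B[2]),np.sin(B[2]),0])
for x in (35,50,58,61,63,65):
    env.movel(bx(x,1,18),None,.08); st=env.sense(); f=np.array(st["wrist_force"])
    print(x,np.round((st["ee_pos"]-bx(0,0,0))@ex*1000,1),f.round(1),np.round(st["gripper_width"],4),round(st["t"],1))
    if np.linalg.norm(f)>35: break
```

```text
35 34.8 [-0.2 -0.2 -0.3] 0.0118 30.6
50 48.5 [-0.2  4.4  4.5] 0.0118 30.9
58 57.5 [1.  2.4 4.8] 0.0116 31.2
61 61.6 [1.6 0.5 0.5] 0.0115 31.4
63 61.6 [-0.5  5.6  3.5] 0.012 31.7
65 61.6 [-1.9  9.8  4.4] 0.0114 31.9
```

Run:
```python
from fit import *
effector.release(); s=env.sense()["ee_pos"]; env.movel([s[0],s[1],.10],None,.2); env.movel([s[0],s[1],.19],None,.25); env.pause(.2)
inv=lambda w:(world([0,0,-B[2]],np.array([w])-[B[0],B[1],0])[0]*1000).round(1)
for cm in ("wrist","side","top"):
    p,d=viewer.read_camera(cm); cv2.imwrite(f"pics/f_{cm}.png",p[:,:,::-1])
    for n in ("lid_grip","tab_hook"): print(cm,n,[(inv(x["at"]),round(x["score"],2)) for x in tip_of(cm,n)][:2])
a=cv2.resize(cv2.imread("pics/f_side.png")[190:260,235:325],(515,400),interpolation=cv2.INTER_CUBIC); b=cv2.resize(cv2.imread("pics/f_wrist.png"),(533,400))[:,120:400]
cv2.imwrite("pics/fin.png",np.hstack([a,b])); print(env.sense()["t"])
```

```text
wrist lid_grip [(array([251.1, -93.6,  17.5]), 0.96), (array([61.4,  5. , 52.7]), 0.71)]
wrist tab_hook [(array([138.8,   0.5,  22.1]), 0.93), (array([306.5, -92.9,   2. ]), 0.93)]
side lid_grip [(array([63.3, -0.4, 55.1]), 0.91), (array([253.1, -97.7,  16.8]), 0.83)]
side tab_hook [(array([310.5, -95.9,   5.2]), 0.6), (array([143.8,  -7. ,  29.4]), 0.45)]
top lid_grip [(array([247.1, -99.3,  17. ]), 0.61), (array([64.2, -0.9, 48.4]), 0.57)]
top tab_hook [(array([140.5,   0.5,  27.9]), 0.49), (array([306. , -97.3,   5.9]), 0.39)]
34.875
```

View pics/fin.png

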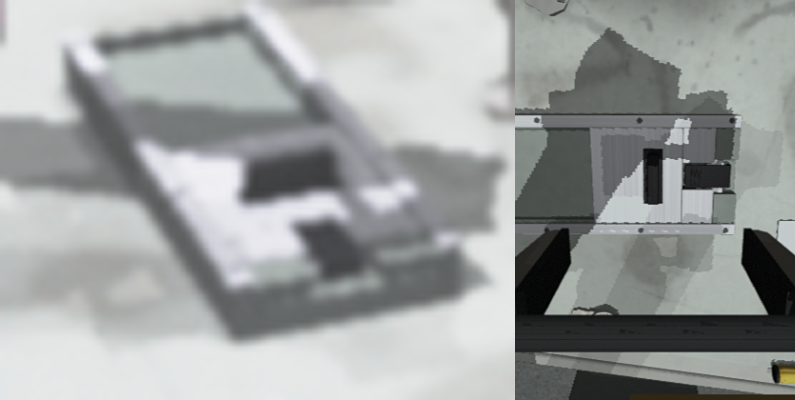

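The lid's front edge is against the stops, and the tab at (707,176) reaches past the ledge. The push force dropped at the click and then rose at a fixed position, which fits the lid being latched. Handing in.

```bash
python3 -c "
from h import *
print(workorder.finish_job())"
```

```text
the job is handed in; nothing more can be done
None
```

The job is handed in, but the hand-in returned no verdict: the whetstone lay flat in the well before I closed the lid, and the lid is home against its stops with the tab clicked past the ledge, as far as the final pictures and push forces show.

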